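Release the flat battery pack from the climate logger

TASK

The orange-topped battery pack in the grey climate logger is flat. Press it down into its bay until the push latch lets go and it springs up, then take it out and put it in the round white open holder, and let go. Leave the white-topped pack latched in its bay, and keep the holder upright.

Things in the scene. Friction and masses are not known exactly. Their poses are not given: they have to be found in the camera images.
- logger: Grey box, 110 (x) x 200 (y) x 95 mm high, fixed to the bench; origin at the centre of its underside, z up, display on its -x face. Two battery bays open upward in its top, centred at x = 0, y = -40 and +40 mm in its frame; each holds one pack, and which pack is in which bay varies. A latched pack stands 8 mm proud of the top and cannot be pulled out.
- orange_pack: Flat pack: black block 30 (x) x 40 (y) x 80 mm high, about 80 g, orange cap on its top 12 mm, notch in the lower half of its +x side. Origin at the centre of its underside, z up, axes parallel to the logger's at the start. Latched: origin 23 mm above the bench. Popped up: 47 mm, top 32 mm proud of the logger, loose; about 48 mm of it is still in the bay, to be drawn straight up.
- orange_pack_top (a point): Centre of the orange pack's top face, 80 mm above its origin; 103 mm above the bench latched, 127 mm popped up. Pushed straight down here about 6 mm (4 to 8 N; hard stop at about 7 mm, 1 mm proud), the latch lets go; once the fingers lift off, a spring raises the pack to its popped height within about 0.5 s. It does not latch again afterwards.
- orange_pack_center (a point): Middle of the orange-capped pack, 40 mm above its origin.
- white_pack: The good pack: same shape and size, white cap; latched in the other bay (origin 23 mm above the bench), where it stays.
- holder: Round white open cup, outer diameter 97 mm, 50 mm high, inner diameter about 82 mm, wall 5 mm, inner floor 3 mm above its underside, 200 g, loose on the bench. Origin at the centre of its underside, z up.
Things that resemble listed ones, but are neither listed nor needed, are in the scene too. Of the things that look like the holder, the middle-sized one is meant.

How it is judged:
On the way, in this order (a step that is already met when the one before it is completed fails the run):
1. the orange-topped pack is pressed down in its bay (2.5 mm or more below its latched height) (z of orange_pack in the frame of logger below 0.0205 m and horizontal distance between orange_pack and logger below 0.05 m).
2. the orange-topped pack has sprung up (18 mm or more above its latched height) (z of orange_pack in the frame of logger above 0.041 m), for 0.1 s.
At the end, for the whole second after the job is handed in: The orange-topped pack rests released inside the holder (its middle within 40 mm of the holder's axis, 10 to 60 mm above its underside); the holder stands upright on the bench (tilt under 0.1 rad); the white-topped pack is still latched (within 5 mm of its latched height) (horizontal distance between orange_pack_center and holder below 0.04 m and z of orange_pack_center in the frame of holder between 0.01 and 0.06 m and linear speed of orange_pack below 0.03 m/s and angle between holder's own z axis and vertical below 0.1 rad and height (world z) of holder below 0.01 m and z of white_pack in the frame of logger between 0.018 and 0.028 m and horizontal distance between white_pack and logger below 0.05 m); the robot touches nothing.
It fails at once if the white-topped pack is released from its latch (rises 10 mm or more) (z of white_pack in the frame of logger above 0.033 m).
It fails at once if the holder is tipped over (angle between holder's own z axis and vertical above 0.6 rad).
It also fails if it takes over 51 s, if anything falls off the work surface, if the arm or the gripper's body presses on something with over 40 N, if the wrist force passes 120 N, or if a joint passes its speed limit or range.

ROBOT

A 6-joint arm with a two-finger parallel gripper is mounted at the origin on a cart in front of the work surface, level with it; the furniture and walls round the work are solid. World frame = base frame: x ahead of the robot, y to its left, z up, the work surface at z = 0. Lengths are in m, angles in rad, forces in N, time in s.
With the tool pointing down it reaches from about 0.25 to 0.725 m from the base axis. Payload 9.7 kg.
Tool frame: the origin (TCP) lies between the finger pads; the fingertips stand 25 mm ahead of it and the grasp point (between the pads) lies 6 mm ahead of it (robot.tip_reach is the distance from the TCP to the fingertips, in m); z points along the fingers, y is the line along which they close (so a half turn about z gives the same grasp; the last joint's range is limited). The gripper opens to 85 mm and grips with 20 to 120 N. Pads are 22 mm wide; open, the fingers measure 114 mm over their backs; the gripper's body (76 mm by 85 mm) begins 54 mm behind the grasp point. The pads swing forward as they close: fully open they stand 13 mm farther back than shut.
Start: joints at [1.166, 0.087, 0.176, 1.66, 0, 1.571], TCP at [0.217, 0.506, 0.225] pointing down, gripper open.
Joint ranges: [-3.13, 3.13], [-0.85, 1.81], [-1.15, 1.24], [-2.2, 2.28], [-1.44, 1.52], [-3.14, 3.14]. Speed limits (rad/s): [2.22, 2.22, 2.57, 3.14, 3.14, 3.14].

INTERFACE

Orientations are given as a 3x3 rotation matrix whose columns are the frame's x, y, z axes.
In Python, from station import telemetry, viewer, robot gives the robot as it stands.
- The arm moves only by the tool step_arm, never from a script. Its argument "commands" is a list of rows, each a list of 7 numbers: the shift along the tool's x, y, z in mm, then the turn, a rotation vector about the tool's x, y, z in degrees, then the opening, from 0 (shut) to 1 (fully open). In form: [[x, y, z, wx, wy, wz, jaw], ...]. A call has 1 to 20 rows; each row shifts and turns the commanded pose from where the row before left it, along the tool's axes as they then stand; what a row does not reach is not made up. A row lasts 1/8 s, in which the tool goes at most 62.5 mm and 10.7 degrees, less where a joint would pass 70% of its speed; a pose out of reach is approached as far as the arm can. A call with a gripper value outside its range is refused whole. The fingers move at their own pace and stop on an object; "newtons" is the grip in N (left out, the last holds). Time passes only in rows, so rows that do not move let the fingers close. It gives the time, the measured TCP pose, the force, the opening and the grip force at its end, in the units of the state.
- telemetry.sense(): the state, without advancing time (a new reading comes with each control period).
- viewer.capture(name): name is "scene" or "top" or "wrist"; returns a dict with "frame" (420x560x3 uint8, red, green, blue), "fx", "fy", "cx", "cy" (pixels), "camera_from_world" (4x4, takes a point from world to camera coordinates); the wrist camera has in their place "mount" (4x4, takes a point from camera to tool coordinates, whose origin is the TCP and whose axes are the flange's). Camera axes: x right, y down, z forward; pixel columns grow to the right and rows downward; lengths in m; the calibration is good to about 2 mm. A picture is of the moment at which its call begins: read the wrist's pose just before it. There is no depth.
- robot.job_done(): hands the job in; it is judged then, once.
The state is a dict: "time_s": time; "joints": joint angles; "joint_vel": joint speeds; "tau": joint torques, N m; "tcp_pos": TCP position; "orientation": TCP orientation; "ft_force": force on the tool from outside, world axes, zero at the start; "ft_torque": the same for the moment, N m; "finger_gap": finger opening in m; "grip_force": force on a finger pad.
Only numpy, scipy, OpenCV 4.12 (cv2) and the standard library are available. Lean on these libraries where they do the work, as an engineer would, in place of code of your own. Each camera call takes 0.05 s, during which the arm holds its last target. There are 200 camera calls.

## Working session

There is one attempt and no reset: what is moved stays moved. The work goes in short steps, Python scripts to look and compute and a tool call to move; the robot and the scene stay as the last step left them, time stands still between calls to the robot, and variables do not carry over. Pictures are saved under pics/ and viewed, at most 10 in all, crops included, and the job is handed in when it is done.

Besides the shell and the picture viewer there is one more tool, called after "Call:" as name([rows], argument=value, ...), one row to a line, values as JSON. step_arm: Moves the arm, as the interface text tells. Its arguments: {"type":"object","properties":{"commands":{"type":"array","items":{"type":"array","items":{"type":"number"}}},"newtons":{"type":"number"}},"required":["commands"]}

```bash
mkdir -p pics; cat > h.py <<'E'
import numpy as np,cv2
from station import telemetry,viewer,robot
def cap(n,out):
    s=telemetry.sense(); c=viewer.capture(n)
    if 'mount' in c:
        T=np.eye(4);T[:3,:3]=s['orientation'];T[:3,3]=s['tcp_pos']
        M=np.linalg.inv(T@np.array(c['mount']))
    else: M=np.array(c['camera_from_world'])
    np.savez(out,M=M,k=[c['fx'],c['fy'],c['cx'],c['cy']],f=c['frame'])
    cv2.imwrite(f'pics/{out}.png',c['frame'][:,:,::-1])
def ld(out):
    d=np.load(out+'.npz');return d['M'],d['k'],d['f']
def ray(out,u,v,z):
    M,k,_=ld(out);W=np.linalg.inv(M)
    d=W[:3,:3]@np.array([(u-k[2])/k[0],(v-k[3])/k[1],1]);o=W[:3,3]
    return o+d*(z-o[2])/d[2]
def proj(out,p):
    M,k,_=ld(out);q=M[:3,:3]@np.array(p)+M[:3,3]
    return k[0]*q[0]/q[2]+k[2],k[1]*q[1]/q[2]+k[3]
E
python3 - <<'E'
from h import *
cap('top','top0');cap('scene','sc0')
a=cv2.imread('pics/top0.png');b=cv2.imread('pics/sc0.png')
s=telemetry.sense();print(s['time_s'],s['orientation'],s['finger_gap'],robot.tip_reach)
E
```

```text
0.1 [[-9.19180007e-01  3.93837387e-01 -4.77470890e-04]
 [ 3.93837676e-01  9.19179307e-01 -1.13421773e-03]
 [-7.81598667e-06 -1.23059629e-03 -9.99999243e-01]] 0.08571673890287432 0.025
```

View pics/top0.png

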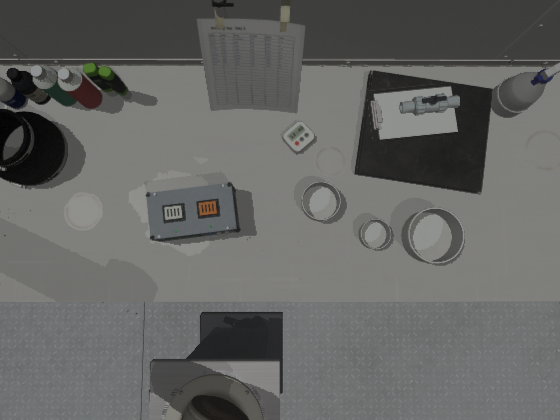

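View pics/sc0.png

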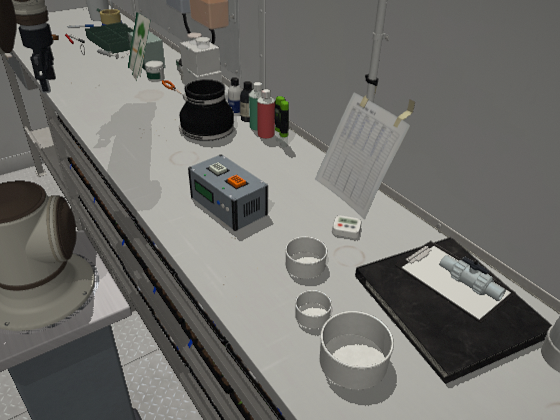

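The top view shows the logger centred near (193,211), with the orange cap at (208,208) and the white one at (174,212). The three cups are at (321,201) middle-sized, (375,234) small and (436,236) large. I'll enlarge the logger and the middle cup.

```bash
python3 - <<'E'
from h import *
f=cv2.imread('pics/top0.png')
a=cv2.resize(f[170:250,140:250],None,fx=5,fy=5,interpolation=cv2.INTER_CUBIC)
b=cv2.resize(f[170:250,295:345],None,fx=5,fy=5,interpolation=cv2.INTER_CUBIC)
cv2.imwrite('pics/crop0.png',np.hstack([a,b]))
print(ld('top0')[0].round(3),ld('top0')[1])
hsv=cv2.cvtColor(f,cv2.COLOR_BGR2HSV)
m=cv2.inRange(hsv,(5,150,100),(20,255,255))[190:230,190:230]
ys,xs=np.nonzero(m);u,v=xs.mean()+190,ys.mean()+190
print(u,v,len(xs),ray('top0',u,v,.103))
print(cv2.minAreaRect(np.c_[xs,ys].astype(np.float32)))
print(ray('top0',321,201,.05),ray('top0',436,236,.05))
for c in [(148,193),(232,184),(237,229),(152,239)]: print(ray('top0',*c,.095))
E
```

```text
[[ 1.000e-03 -1.000e+00  4.000e-03 -1.550e-01]
 [-9.940e-01 -2.000e-03 -1.100e-01  5.160e-01]
 [ 1.100e-01 -4.000e-03 -9.940e-01  1.056e+00]
 [ 0.000e+00  0.000e+00  0.000e+00  1.000e+00]] [437.01133159 437.01133159 278.36665176 211.34505328]
207.48076923076923 207.76923076923077 156 [0.51629801 0.00950785 0.103     ]
((17.353851318359375, 17.830768585205078), (12.403473854064941, 16.868722915649414), 82.87498474121094)
[ 0.53969401 -0.25856458  0.05      ] [ 0.4546932  -0.53629729  0.05      ]
[0.55177929 0.15039666 0.095     ]
[ 0.57346499 -0.04559828  0.095     ]
[ 0.46780357 -0.05854733  0.095     ]
[0.44436757 0.13750941 0.095     ]
```

View pics/crop0.png

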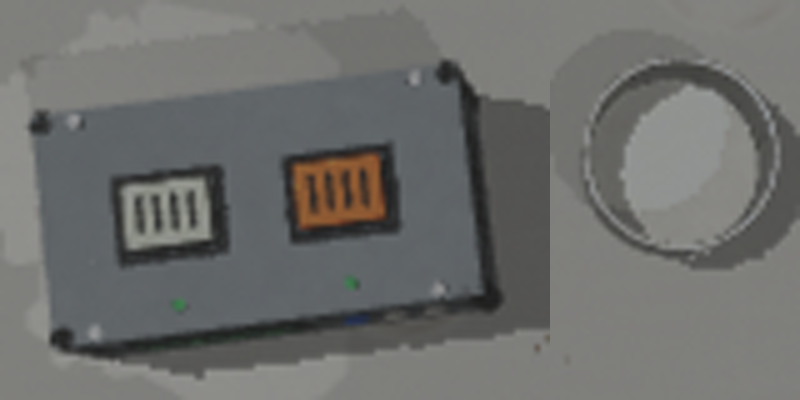

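The crop shows the orange cap centre at crop (340,192), and the logger's edges give a yaw of about 6.8°. The middle cup's rim is about 96 mm across, centred at full-image (321.2,201.6), which puts it at about (0.539,-0.259). Next I'll move above the pack with the fingers shut.

Call:
step_arm([
  [0,0,0,0,0,10,0],
  [0,0,0,0,0,10,0],
  [0,0,0,0,0,10,0],
  [0,0,0,0,0,10,0],
  [0,0,0,0,0,10,0],
  [0,0,0,0,0,10,0],
  [-44,20,0,0,0,0,0],
  [-44,20,0,0,0,0,0],
  [-44,20,0,0,0,0,0],
  [-44,20,0,0,0,0,0],
  [-44,20,0,0,0,0,0],
  [-44,20,0,0,0,0,0],
  [-44,20,0,0,0,0,0],
  [-44,20,0,0,0,0,0],
  [-44,20,0,0,0,0,0],
  [-44,20,0,0,0,0,0],
  [-44,20,0,0,0,0,0],
  [-44,18,0,0,0,0,0],
  [0,0,0,0,0,0,0],
  [0,0,0,0,0,0,0],
])

```text
time_s: 2.6
tcp_pos: [0.5152, 0.0096, 0.2246]
orientation: [[-0.118, 0.993, -0.001], [0.993, 0.118, 0.0], [0.0, -0.001, -1.0]]
ft_force: [-0.1, 0.0, -1.4]
finger_gap: 0.0003
grip_force: 0.0
```

```bash
python3 - <<'E'
from h import *
s=telemetry.sense();print(s['time_s'],s['tcp_pos'],s['joints'],s['orientation'],s['ft_force'])
cap('wrist','w1')
f=cv2.imread('pics/w1.png');cv2.imwrite('pics/w1b.png',cv2.resize(f,(800,600),interpolation=cv2.INTER_CUBIC))
print([proj('w1',p) for p in [(.516,.0095,.103),(.514,.0063,.103)]])
E
```

```text
2.6 [0.51518025 0.00961436 0.22464056] [1.85420220e-02 4.41288039e-03 8.96655729e-02 1.65702655e+00
 2.08637007e-04 1.47109130e+00] [[-1.17971431e-01  9.93016505e-01 -9.81228117e-04]
 [ 9.93016943e-01  1.17971671e-01  1.90476837e-04]
 [ 3.04903763e-04 -9.51905320e-04 -9.99999500e-01]] [-0.11756984  0.02590726 -1.41896276]
[(np.float64(281.86067143717435), np.float64(201.5092912319732)), (np.float64(279.0611500638146), np.float64(204.8304220151821))]
```

View pics/w1b.png

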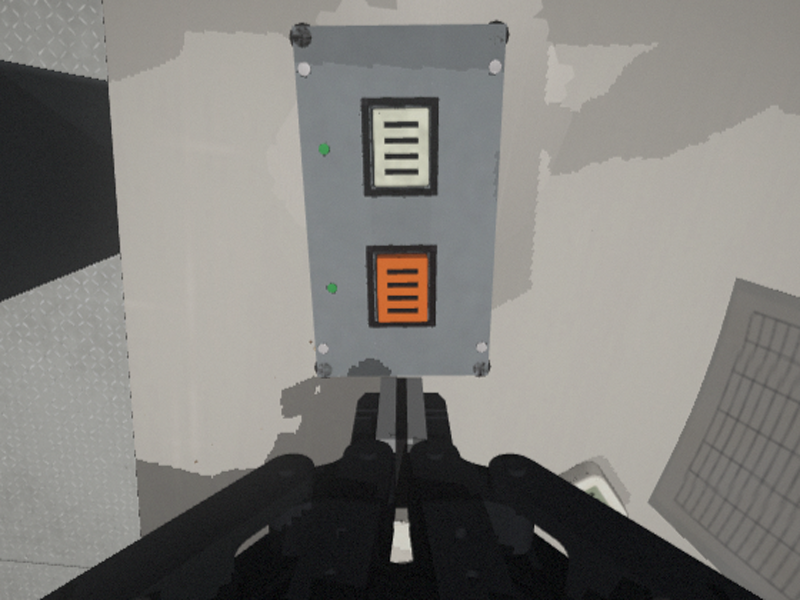

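The wrist view shows the orange cap centred at (403,289), which is native (282,202.5). That agrees with the top-view estimate to within 1 mm, and the yaw is aligned. I'll go down and press.

Call:
step_arm([
  [-1,1,40,0,0,0,0],
  [0,0,40,0,0,0,0],
  [0,0,14,0,0,0,0],
  [0,0,0,0,0,0,0],
  [0,0,2,0,0,0,0],
  [0,0,2,0,0,0,0],
  [0,0,2,0,0,0,0],
  [0,0,0,0,0,0,0],
])

```text
time_s: 3.65
tcp_pos: [0.5166, 0.0085, 0.125]
orientation: [[-0.118, 0.993, 0.0], [0.993, 0.118, 0.0], [0.0, 0.0, -1.0]]
ft_force: [-0.7, 0.2, 0.6]
finger_gap: -0.0001
grip_force: 0.0
```

Call:
step_arm([
  [0,0,1.5,0,0,0,0],
  [0,0,1.5,0,0,0,0],
  [0,0,0.5,0,0,0,0],
  [0,0,0,0,0,0,0],
])

```text
time_s: 4.15
tcp_pos: [0.5166, 0.0086, 0.1215]
orientation: [[-0.119, 0.993, -0.0], [0.993, 0.119, -0.0], [-0.0, -0.0, -1.0]]
ft_force: [-0.9, -0.7, 0.2]
finger_gap: 0.0
grip_force: 0.0
```

Call:
step_arm([
  [0,0,1,0,0,0,0],
  [0,0,0,0,0,0,0],
])

```text
time_s: 4.4
tcp_pos: [0.5166, 0.0086, 0.1204]
orientation: [[-0.119, 0.993, -0.0], [0.993, 0.119, 0.0], [0.0, -0.0, -1.0]]
ft_force: [-0.2, 0.5, 0.3]
finger_gap: -0.0001
grip_force: 0.0
```

Call:
step_arm([
  [0,0,1,0,0,0,0],
  [0,0,1,0,0,0,0],
  [0,0,0,0,0,0,0],
])

```text
time_s: 4.78
tcp_pos: [0.5166, 0.0086, 0.1184]
orientation: [[-0.119, 0.993, -0.0], [0.993, 0.119, -0.0], [0.0, -0.0, -1.0]]
ft_force: [-0.2, 0.8, 0.1]
finger_gap: 0.0
grip_force: 0.0
```

```bash
python3 - <<'E'
from h import *
cap('wrist','w2');f=cv2.imread('pics/w2.png');cv2.imwrite('pics/w2b.png',cv2.resize(f[150:400,130:430],None,fx=2.4,fy=2.4,interpolation=cv2.INTER_CUBIC))
E
```

```text
(no output)
```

View pics/w2b.png

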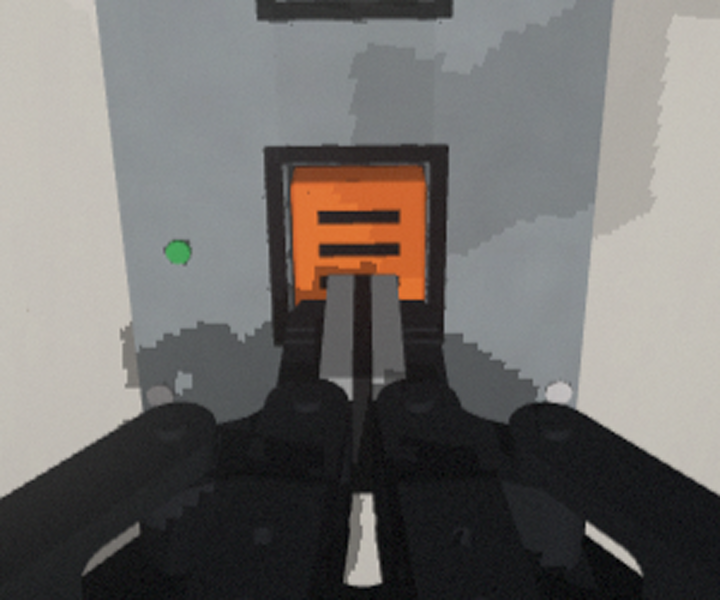

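The fingers sit over the cap, tips at crop (363,278), with their shadow just ahead of them. They're close but not yet pressing, so I'll keep going down in small steps.

Call:
step_arm([
  [0,0,1,0,0,0,0],
  [0,0,1,0,0,0,0],
  [0,0,0,0,0,0,0],
])

```text
time_s: 5.2
tcp_pos: [0.5166, 0.0086, 0.1164]
orientation: [[-0.119, 0.993, -0.0], [0.993, 0.119, -0.0], [0.0, -0.0, -1.0]]
ft_force: [0.4, 0.2, 0.4]
finger_gap: -0.0001
grip_force: 0.0
```

Call:
step_arm([
  [0,0,1,0,0,0,0],
  [0,0,1,0,0,0,0],
  [0,0,0,0,0,0,0],
])

```text
time_s: 5.58
tcp_pos: [0.5166, 0.0086, 0.1144]
orientation: [[-0.119, 0.993, -0.0], [0.993, 0.119, -0.0], [0.0, -0.0, -1.0]]
ft_force: [0.3, 0.0, 0.2]
finger_gap: -0.0001
grip_force: 0.0
```

```bash
python3 - <<'E'
from h import *
W=np.linalg.inv(ld('w2')[0]);print(W[:3,3])
t=np.array([.5166,.0086,.1184]);x=np.array([-.119,.993,0])
for h in (.005,.01,.015,.02,.025): print(h,[proj('w2',t+d*x-np.array([0,0,h])) for d in (0,.011)])
# cap edge rows at different heights: cap +y edge (crop row 165 -> 218.7)
c=np.array([.516,.0085,0]);
for z in (.095,.096,.1,.103,.108): print(z,proj('w2',c+.02*x+[0,0,z]),proj('w2',c+.02*x+.015*np.array([.993,.119,0])+[0,0,z]))
cap('wrist','w3');cap('scene','s3')
f=cv2.imread('pics/w3.png')[150:400,130:430];g=cv2.imread('pics/s3.png')[110:240,170:290]
a=cv2.resize(f,(480,400),interpolation=cv2.INTER_CUBIC);b=cv2.resize(g,(320,346),interpolation=cv2.INTER_CUBIC)
cv2.imwrite('pics/w3b.png',np.hstack([a,cv2.copyMakeBorder(b,0,54,0,0,0)]))
print(telemetry.sense()['ft_force'])
E
```

```text
[0.50642316 0.09108296 0.26817417]
0.005 [(np.float64(281.0417848006319), np.float64(267.54593841357945)), (np.float64(281.0600949933921), np.float64(248.0840516722057))]
0.01 [(np.float64(281.0283412802587), np.float64(263.01748479930836)), (np.float64(281.0458807126515), np.float64(243.99071287949292))]
0.015 [(np.float64(281.0155935259564), np.float64(258.72340018153557)), (np.float64(281.0324167092366), np.float64(240.11343421245118))]
0.02 [(np.float64(281.0034888864021), np.float64(254.64594894724434)), (np.float64(281.01964510736286), np.float64(236.4355489680927))]
0.025 [(np.float64(280.9919798920056), np.float64(250.76914095166853)), (np.float64(281.0075138346761), np.float64(232.94206167879696))]
0.095 (np.float64(279.9154073930049), np.float64(218.88735945884034)) (np.float64(307.29915989766295), np.float64(218.8963348106015))
0.096 (np.float64(279.91220631571946), np.float64(219.51594917771706)) (np.float64(307.4372672364331), np.float64(219.52495499534683))
0.1 (np.float64(279.8990646646495), np.float64(222.0965512735851)) (np.float64(308.0042505033248), np.float64(222.10568045971937))
0.103 (np.float64(279.8888390463375), np.float64(224.10453732545503)) (np.float64(308.4454240641588), np.float64(224.1137606080002))
0.108 (np.float64(279.8710463226847), np.float64(227.5984620769479)) (np.float64(309.21307156647003), np.float64(227.60784512964403))
[-0.06746377  0.99778537  0.10130731]
```

View pics/w3b.png

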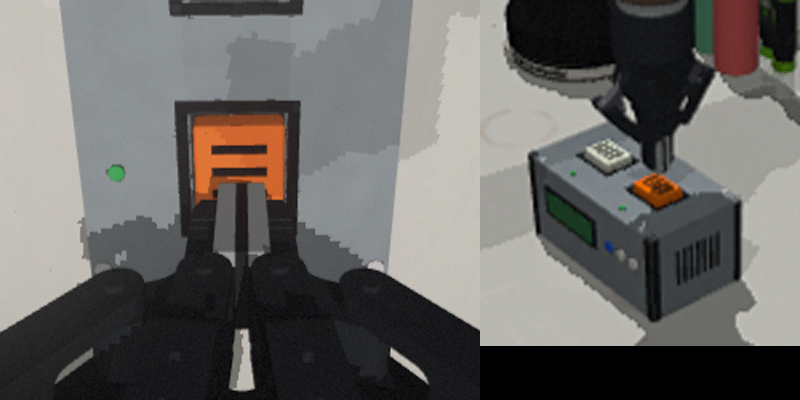

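```bash
python3 - <<'E'
from h import *
x=np.array([-.119,.993,0]);y=np.array([.993,.119,0])
c=np.array([.516,.0085,0])
for z in (.096,.103): print('cap',z,[np.round(proj('s3',c+a*x+b*y+[0,0,z])) for a,b in ((0,0),(.02,.015),(.02,-.015),(-.02,-.015),(-.02,.015))])
w=c+.08*x
print('white',np.round(proj('s3',w+[0,0,.103])))
for h in (-.005,.005,.015,.025): print('tip',h,[np.round(proj('s3',np.array([.5166,.0086,.1144-h])+d*x)) for d in (-.011,0,.011)])
g=cv2.imread('pics/s3.png')[140:210,200:270];w=cv2.imread('pics/w3.png')[200:300,230:330]
cv2.imwrite('pics/z3.png',np.hstack([cv2.resize(g,(560,560),interpolation=cv2.INTER_CUBIC)]))
E
```

```text
cap 0.096 [array([236., 182.]), array([236., 177.]), array([227., 181.]), array([236., 187.]), array([246., 183.])]
cap 0.103 [array([236., 180.]), array([236., 175.]), array([227., 178.]), array([236., 185.]), array([245., 181.])]
white [218. 167.]
tip -0.005 [array([239., 176.]), array([236., 174.]), array([233., 172.])]
tip 0.005 [array([239., 179.]), array([236., 178.]), array([233., 176.])]
tip 0.015 [array([239., 183.]), array([236., 181.]), array([234., 179.])]
tip 0.025 [array([239., 186.]), array([236., 184.]), array([234., 182.])]
```

View pics/z3.png

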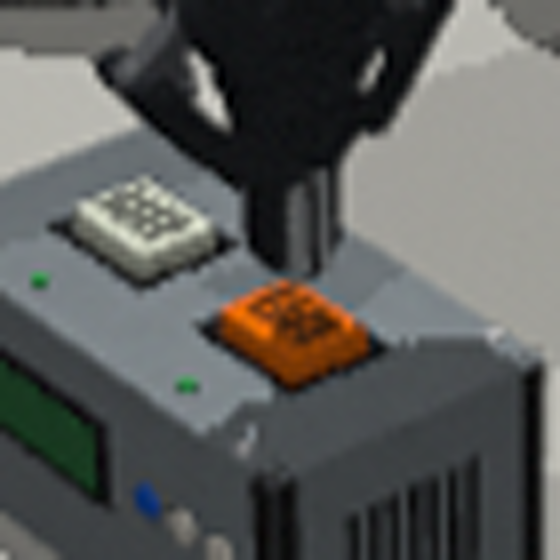

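The scene zoom shows the orange cap still unpressed, centred at zoom (295,325). The finger bottom is at zoom (300,272), about 15 mm above the cap. So the real tips stand much less than 25 mm ahead of the TCP. I'll find the cap by contact instead.

Call:
step_arm([
  [0,0,2,0,0,0,0],
  [0,0,2,0,0,0,0],
  [0,0,2,0,0,0,0],
  [0,0,0,0,0,0,0],
])

```text
time_s: 6.18
tcp_pos: [0.5165, 0.0086, 0.1082]
orientation: [[-0.119, 0.993, -0.0], [0.993, 0.119, 0.0], [0.0, -0.0, -1.0]]
ft_force: [-0.4, -0.1, -0.1]
finger_gap: 0.0003
grip_force: 0.0
```

Call:
step_arm([
  [0,0,1,0,0,0,0],
  [0,0,1,0,0,0,0],
  [0,0,0,0,0,0,0],
])

```text
time_s: 6.55
tcp_pos: [0.5166, 0.0086, 0.1064]
orientation: [[-0.119, 0.993, -0.0], [0.993, 0.119, 0.0], [0.0, -0.0, -1.0]]
ft_force: [0.0, 0.3, -0.6]
finger_gap: -0.0004
grip_force: 0.0
```

Call:
step_arm([
  [0,0,1,0,0,0,0],
  [0,0,1,0,0,0,0],
  [0,0,0,0,0,0,0],
])

```text
time_s: 6.92
tcp_pos: [0.5166, 0.0086, 0.1044]
orientation: [[-0.118, 0.993, -0.0], [0.993, 0.118, -0.0], [0.0, -0.0, -1.0]]
ft_force: [-0.8, -0.3, -0.2]
finger_gap: 0.0001
grip_force: 0.0
```

Call:
step_arm([
  [0,0,1,0,0,0,0],
  [0,0,1,0,0,0,0],
  [0,0,0,0,0,0,0],
])

```text
time_s: 7.3
tcp_pos: [0.5166, 0.0086, 0.1024]
orientation: [[-0.119, 0.993, -0.0], [0.993, 0.119, 0.0], [0.0, -0.0, -1.0]]
ft_force: [0.3, 0.2, 0.2]
finger_gap: 0.0001
grip_force: 0.0
```

Call:
step_arm([
  [0,0,1,0,0,0,0],
  [0,0,1,0,0,0,0],
  [0,0,0,0,0,0,0],
])

```text
time_s: 7.68
tcp_pos: [0.5166, 0.0086, 0.1004]
orientation: [[-0.119, 0.993, -0.0], [0.993, 0.119, -0.0], [-0.0, -0.0, -1.0]]
ft_force: [-1.0, 0.1, 0.0]
finger_gap: 0.0
grip_force: 0.0
```

Call:
step_arm([
  [0,0,1,0,0,0,0],
  [0,0,1,0,0,0,0],
  [0,0,0,0,0,0,0],
])

```text
time_s: 8.05
tcp_pos: [0.5166, 0.0086, 0.0984]
orientation: [[-0.119, 0.993, -0.0], [0.993, 0.119, -0.0], [-0.0, -0.0, -1.0]]
ft_force: [0.6, 0.1, -0.4]
finger_gap: -0.0
grip_force: 0.0
```

Call:
step_arm([
  [0,0,1,0,0,0,0],
  [0,0,1,0,0,0,0],
  [0,0,0,0,0,0,0],
])

```text
time_s: 8.43
tcp_pos: [0.5167, 0.0086, 0.0966]
orientation: [[-0.119, 0.993, 0.0], [0.993, 0.119, -0.0], [-0.0, 0.0, -1.0]]
ft_force: [-0.6, 1.0, 2.4]
finger_gap: 0.0001
grip_force: 1.2
```

Call:
step_arm([
  [0,0,1,0,0,0,0],
  [0,0,1,0,0,0,0],
  [0,0,0,0,0,0,0],
])

```text
time_s: 8.8
tcp_pos: [0.5166, 0.0086, 0.0946]
orientation: [[-0.119, 0.993, 0.0], [0.993, 0.119, -0.0], [-0.0, 0.0, -1.0]]
ft_force: [-1.3, -0.6, 3.5]
finger_gap: 0.0001
grip_force: 2.1
```

Contact came at TCP z ≈ 0.0975, so the true fingertips are about 5.5 mm behind the reported TCP, matching the pictures. I'll press the rest of the way.

Call:
step_arm([
  [0,0,1,0,0,0,0],
  [0,0,1,0,0,0,0],
  [0,0,0,0,0,0,0],
])

```text
time_s: 9.18
tcp_pos: [0.5166, 0.0086, 0.0926]
orientation: [[-0.119, 0.993, 0.0], [0.993, 0.119, -0.0], [-0.0, 0.0, -1.0]]
ft_force: [-1.6, -0.5, 4.8]
finger_gap: 0.0001
grip_force: 2.3
```

Call:
step_arm([
  [0,0,1,0,0,0,0],
  [0,0,0,0,0,0,0],
])

```text
time_s: 9.43
tcp_pos: [0.5166, 0.0086, 0.0915]
orientation: [[-0.119, 0.993, -0.0], [0.993, 0.119, -0.0], [-0.0, -0.0, -1.0]]
ft_force: [-1.0, -0.0, 5.1]
finger_gap: 0.0001
grip_force: 2.4
```

Call:
step_arm([
  [0,0,0.5,0,0,0,0],
  [0,0,0,0,0,0,0],
])

```text
time_s: 9.68
tcp_pos: [0.5166, 0.0086, 0.0911]
orientation: [[-0.118, 0.993, 0.0], [0.993, 0.118, 0.0], [0.0, 0.0, -1.0]]
ft_force: [-1.3, -0.5, 5.3]
finger_gap: -0.0
grip_force: 2.5
```

Call:
step_arm([
  [0,0,0.5,0,0,0,0],
  [0,0,0,0,0,0,0],
])

```text
time_s: 9.93
tcp_pos: [0.5166, 0.0086, 0.0906]
orientation: [[-0.119, 0.993, 0.0], [0.993, 0.119, -0.0], [-0.0, 0.0, -1.0]]
ft_force: [-3.0, -0.8, 5.2]
finger_gap: 0.0003
grip_force: 2.5
```

Call:
step_arm([
  [0,0,0.5,0,0,0,0],
  [0,0,-10,0,0,0,0],
  [0,0,-25,0,0,0,0],
  [0,0,-35,0,0,0,0],
  [0,0,0,0,0,0,1],
  [0,0,0,0,0,0,1],
  [0,0,0,0,0,0,1],
  [0,0,0,0,0,0,1],
])

```text
time_s: 10.92
tcp_pos: [0.5163, 0.0086, 0.1593]
orientation: [[-0.119, 0.993, -0.001], [0.993, 0.119, 0.0], [0.0, -0.001, -1.0]]
ft_force: [0.3, -0.5, -1.1]
finger_gap: 0.0719
grip_force: 0.0
```

```bash
python3 - <<'E'
from h import *
cap('scene','s4');cap('wrist','w4')
g=cv2.imread('pics/s4.png')[120:230,180:290];w=cv2.imread('pics/w4.png')[100:400,110:450]
cv2.imwrite('pics/z4.png',np.hstack([cv2.resize(g,(380,380),interpolation=cv2.INTER_CUBIC),cv2.resize(w,(420,380),interpolation=cv2.INTER_AREA)]))
E
```

```text
(no output)
```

View pics/z4.png

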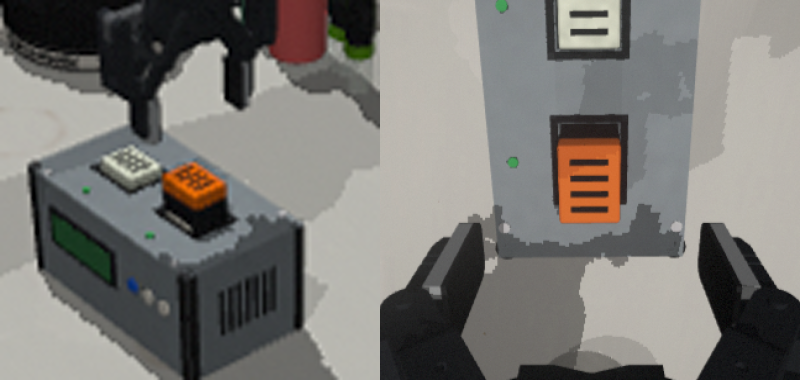

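The orange pack has popped up: the left panel shows a black band below the cap at (195,215), and in the right panel the cap at (590,180) is centred between the open pads. The white pack is still latched. I'll go down and grip across its 30 mm side, using the corrected tip offset.

Call:
step_arm([
  [0,0,25,0,0,0,1],
  [0,0,20,0,0,0,1],
  [0,0,15,0,0,0,1],
  [0,0,5,0,0,0,1],
  [0,0,0,0,0,0,1],
], newtons=40)

```text
time_s: 11.65
tcp_pos: [0.5167, 0.0086, 0.0951]
orientation: [[-0.118, 0.993, 0.0], [0.993, 0.118, 0.0], [0.0, 0.0, -1.0]]
ft_force: [-0.2, -0.0, -0.3]
finger_gap: 0.0853
grip_force: 0.0
```

Call:
step_arm([
  [0,0,0,0,0,0,0],
  [0,0,0,0,0,0,0],
  [0,0,0,0,0,0,0],
  [0,0,0,0,0,0,0],
  [0,0,0,0,0,0,0],
  [0,0,0,0,0,0,0],
], newtons=40)

```text
time_s: 12.4
tcp_pos: [0.5164, 0.0086, 0.095]
orientation: [[-0.118, 0.993, -0.0], [0.993, 0.118, -0.0], [-0.0, -0.0, -1.0]]
ft_force: [-3.0, -0.5, 1.7]
finger_gap: 0.0292
grip_force: 45.2
```

Call:
step_arm([
  [0,0,-5,0,0,0,0],
  [0,0,-10,0,0,0,0],
  [0,0,-10,0,0,0,0],
  [0,0,-10,0,0,0,0],
  [0,0,-15,0,0,0,0],
  [0,0,-20,0,0,0,0],
  [0,0,-20,0,0,0,0],
  [0,0,-10,0,0,0,0],
  [0,0,0,0,0,0,0],
])

```text
time_s: 13.52
tcp_pos: [0.517, 0.0086, 0.1957]
orientation: [[-0.118, 0.993, 0.001], [0.993, 0.118, 0.0], [-0.0, 0.001, -1.0]]
ft_force: [-0.0, 0.6, -0.5]
finger_gap: 0.0294
grip_force: 44.8
```

Call:
step_arm([
  [-15,0,0,0,0,0,0],
  [-30,-1,0,0,0,0,0],
  [-30,-1,0,0,0,0,0],
  [-30,-1,0,0,0,0,0],
  [-30,-1,0,0,0,0,0],
  [-30,-1,0,0,0,0,0],
  [-30,-1,0,0,0,0,0],
  [-30,-2,0,0,0,0,0],
  [-25,-2,0,0,0,0,0],
  [-18,0,0,0,0,0,0],
  [0,0,0,0,0,0,0],
  [0,0,0,0,0,0,0],
])

```text
time_s: 15.02
tcp_pos: [0.5383, -0.2583, 0.1948]
orientation: [[-0.119, 0.993, -0.0], [0.993, 0.119, 0.0], [0.0, -0.0, -1.0]]
ft_force: [-0.4, 0.3, -0.8]
finger_gap: 0.0287
grip_force: 44.8
```

```bash
python3 - <<'E'
from h import *
cap('wrist','w5');cap('top','t5');cap('scene','s5')
g=cv2.imread('pics/s5.png')[150:290,230:370];w=cv2.imread('pics/w5.png')[:,60:500]
cv2.imwrite('pics/z5.png',np.hstack([cv2.resize(g,(360,400),interpolation=cv2.INTER_CUBIC),cv2.resize(w,(440,400),interpolation=cv2.INTER_AREA)]))
t=telemetry.sense()['tcp_pos'];print(t)
c=np.array([.5385,-.259,0]);M,k,_=ld('s5')
print('rim s5',[np.round(proj('s5',c+[.0485*np.cos(a),.0485*np.sin(a),.05])) for a in np.arange(0,6.28,np.pi/4)])
E
```

```text
[ 0.53855262 -0.25798216  0.19516678]
rim s5 [array([321., 242.]), array([307., 237.]), array([292., 239.]), array([284., 247.]), array([287., 257.]), array([301., 264.]), array([317., 262.]), array([325., 253.])]
```

View pics/z5.png

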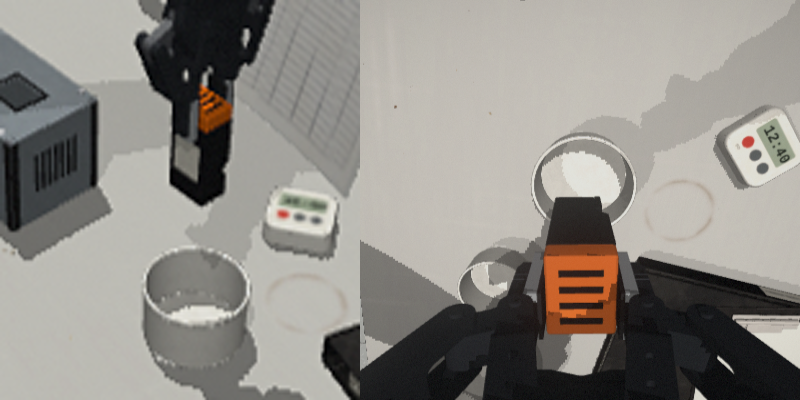

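The pack is held upright and the middle cup is right below it. The cup's rim in the left panel spans x 143–249, matching the predicted (285–326) to about 1.5 px. I'll lower it.

Call:
step_arm([
  [0,0,20,0,0,0,0],
  [0,0,30,0,0,0,0],
  [0,0,30,0,0,0,0],
  [0,0,25,0,0,0,0],
  [0,0,20,0,0,0,0],
  [0,0,10,0,0,0,0],
  [0,0,4,0,0,0,0],
  [0,0,0,0,0,0,0],
])

```text
time_s: 16.18
tcp_pos: [0.5387, -0.2587, 0.0565]
orientation: [[-0.119, 0.993, 0.001], [0.993, 0.119, -0.0], [-0.0, 0.001, -1.0]]
ft_force: [-0.1, 0.8, -0.5]
finger_gap: 0.0295
grip_force: 44.9
```

Call:
step_arm([
  [0,0,1,0,0,0,0],
  [0,0,1,0,0,0,0],
  [0,0,0,0,0,0,0],
])

```text
time_s: 16.55
tcp_pos: [0.5385, -0.2587, 0.0541]
orientation: [[-0.118, 0.993, 0.0], [0.993, 0.118, -0.0], [-0.0, 0.0, -1.0]]
ft_force: [0.1, 0.1, -0.9]
finger_gap: 0.0291
grip_force: 44.9
```

Call:
step_arm([
  [0,0,1,0,0,0,0],
  [0,0,0.5,0,0,0,0],
  [0,0,0,0,0,0,0],
])

```text
time_s: 16.92
tcp_pos: [0.5384, -0.2587, 0.0524]
orientation: [[-0.119, 0.993, -0.0], [0.993, 0.119, 0.0], [0.0, -0.0, -1.0]]
ft_force: [-1.4, 0.4, -1.3]
finger_gap: 0.0291
grip_force: 44.9
```

Call:
step_arm([
  [0,0,0.5,0,0,0,0],
  [0,0,0.5,0,0,0,0],
  [0,0,0,0,0,0,0],
])

```text
time_s: 17.3
tcp_pos: [0.5385, -0.2588, 0.0519]
orientation: [[-0.118, 0.993, 0.0], [0.993, 0.118, -0.0], [-0.0, 0.0, -1.0]]
ft_force: [-2.1, -0.1, 3.5]
finger_gap: 0.0293
grip_force: 45.4
```

Call:
step_arm([
  [0,0,0.5,0,0,0,0],
  [0,0,0,0,0,0,0],
])

```text
time_s: 17.55
tcp_pos: [0.5385, -0.2588, 0.0519]
orientation: [[-0.119, 0.993, 0.001], [0.993, 0.119, -0.0], [-0.001, 0.001, -1.0]]
ft_force: [-2.8, 0.6, 7.5]
finger_gap: 0.0294
grip_force: 46.0
```

It's seated on the floor. I'll open partway, then withdraw.

Call:
step_arm([
  [0,0,-0.5,0,0,0,0],
  [0,0,0,0,0,0,0.45],
  [0,0,0,0,0,0,0.6],
  [0,0,0,0,0,0,0.6],
  [0,0,0,0,0,0,0.6],
  [0,0,-10,0,0,0,0.6],
  [0,0,-30,0,0,0,0.6],
  [0,0,-40,0,0,0,0.6],
  [0,0,-40,0,0,0,0.6],
  [0,0,-20,0,0,0,0.6],
  [0,0,0,0,0,0,0.6],
  [0,0,0,0,0,0,0.6],
])

```text
time_s: 19.05
tcp_pos: [0.5382, -0.2586, 0.1906]
orientation: [[-0.119, 0.993, -0.001], [0.993, 0.119, 0.0], [0.001, -0.001, -1.0]]
ft_force: [-0.2, 0.7, -0.5]
finger_gap: 0.0511
grip_force: 0.0
```

```bash
python3 - <<'E'
from h import *
cap('scene','s6');g=cv2.imread('pics/s6.png')[130:300,170:370]
cv2.imwrite('pics/z6.png',cv2.resize(g,(600,510),interpolation=cv2.INTER_CUBIC))
E
```

```text
(no output)
```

View pics/z6.png

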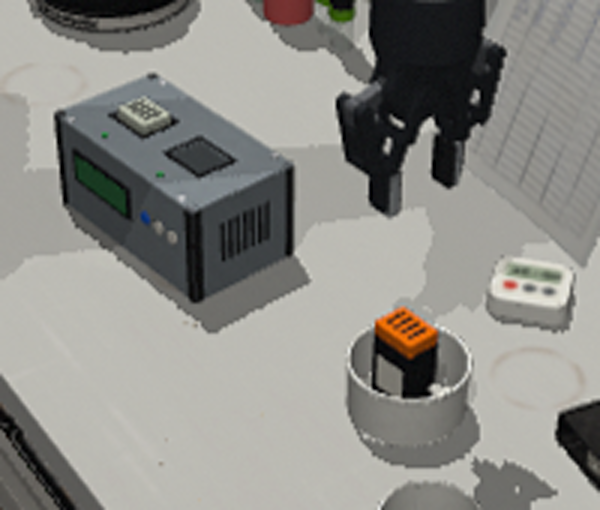

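The orange pack stands released inside the upright cup at (408,360). The white pack is still latched at (142,115), and the gripper is clear.

```bash
python3 -c "
from station import robot
print(robot.job_done())"
```

```text
the job is handed in; nothing more can be done
None
```

The job is handed in at about 19 s of the 51 s: the last picture shows the orange pack standing released in the upright middle-sized holder, the white pack still latched and the gripper clear (no verdict was returned).

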